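# Check the angle gauge on the crowned stud

### The job

Clear the dust off the blue stud block first: press the air duster's red nozzle cap right down and let it spring back up. Then take the angle gauge from the white-topped offcut by its yellow grip, stand it level and squarely across the stud's round steel crown, with the middle of its foot on the crown, and, keeping it resting on the crown, rock it over until its swinging black pointer settles on the red mark. Finish holding it there: keep hold of the grip, with the foot still bearing on the crown and the pointer still on the mark; do not bang it down, and leave the jar, the bottle and the jar lid alone.

Things in the scene. Friction and masses are not known exactly. Their poses are not given: they have to be found in the camera images.
- stud: Fixed blue steel block, 70 (x) x 90 (y) x 35 mm high, carrying on its uneven top a tall round steel crown: a half-round rib of radius 12 mm and 64 mm long that runs along the block's x axis over its middle, top line 55 mm above the bench; also a low rib (top 42 mm above the bench) 33 mm towards +y. Origin: centre of the underside, on the bench; z up. Rotated at most 0.25 rad.
- crown (a point): Middle of the crown's top line, 55 mm above the bench; axes as stud (x along the crown).
- duster: Fixed air duster: white can with a blue band, 54 mm in diameter, shoulder at 128 mm, clamped in a dark round foot (80 mm) with a thin steel post (12 mm, to 115 mm high) behind it at +y. It stands 165 to 205 mm to the +y side of the stud. Origin: centre of the underside.
- nozzle (a joint): Travel of the duster's red nozzle cap in m: 0 up, 0.007 fully down; sprung, about 1.2 N to start and 5.4 N fully down; it springs back by itself. 6 mm or more counts as right down.
- nozzle_top (a point): Centre of the top of the red nozzle cap (round, 26 mm in diameter, 20 mm high), 176 mm above the bench when up; pressed straight down.
- offcut: Fixed piece of benchtop, plywood with a white top, 100 (x) x 150 (y) x 30 mm high. Origin: centre of the underside.
- gauge: Loose angle gauge, 0.3 to 0.45 kg, standing upright on the offcut: flat aluminium foot bar 26 (x) x 110 (y) x 14 mm high, a round black dial housing with a white face towards +x on it, a yellow grip block on top, 153 mm high in all. Origin: centre of the foot's underside (the flat face that goes on the crown); z up through the grip, y along the foot.
- gauge_grip (a point): Point to grasp: inside the yellow grip block, which is 24 (x) x 34 (y) mm and reaches from 105 to 153 mm above the foot's underside; the point is 132 mm above the underside on the gauge's z axis. Fingertips may reach to about 22 mm below it, near the top of the dial.
- pointer (a joint): Angle of the free-swinging black pointer from the dial's zero line (towards the foot) in rad: a pendulum that hangs plumb, so when settled it reads how far the gauge leans about its +x axis (grip towards -y is positive). After a motion it swings at about 3 Hz and settles within about 2 s.
- mark (a joint): Angle of the red mark on the dial from the same zero line in rad, same sense as pointer: 0.19 to 0.34, fixed during the job. On the mark means that both angles agree within 0.07. To get there the gauge is turned by this angle about its own +x axis: the grip goes towards its -y side and the -y end of the foot goes down.
- gauge_pivot (a point): Centre of the dial's white face, where the pointer hangs: 13 mm in front (+x) of the gauge's middle plane, 60 mm above the foot's underside. The dial housing is 100 mm in diameter and 18 mm thick, its axis along x.
- pointer_tip (a point): Tip of the black pointer (3 mm wide), 44 mm from gauge_pivot.
- mark_tip (a point): Outer part of the red mark on its centre line, 44 mm from gauge_pivot; the red mark is a radial strip 6.2 mm wide and 24 mm long.
- jar_lid: Bystander: loose white jar lid lying flat, 82 mm in diameter, 14 mm high. Origin: centre of the underside.
- sample_jar: Bystander: small lidded glass jar with a yellow label, 56 mm in diameter, 70 mm high. Origin: centre of the underside.
- reagent: Bystander: white plastic bottle with a blue cap, 48 mm in diameter, 100 mm high. Origin: centre of the underside.

How it is judged:
By the outcome, as a careful person would: the job done as asked, in the order asked, and still so for the second after the job is handed in, while the arm keeps its last pose, push and grip.
It also fails if it takes over 59 s, if anything falls off the work surface, if the arm or the gripper's body presses on something with over 40 N, if the wrist force passes 120 N, or if a joint passes its speed limit or range.

### The arm

A 7-joint arm with a two-finger parallel gripper is mounted at the origin on the work surface. World frame = base frame: x ahead of the robot, y to its left, z up, the work surface at z = 0. Lengths are in m, angles in rad, forces in N, time in s.
With the tool pointing down it reaches from about 0.4 to 0.85 m from the base axis. Payload 4.5 kg.
Tool frame: the origin (TCP) lies midway between the tips of the shut fingers; the grasp point (between the pads) lies 19 mm behind it; z points along the fingers, y is the line along which they close (so a half turn about z gives the same grasp; the last joint's range is limited). The gripper opens to 88 mm and grips with 3 to 60 N. Pads are 18 mm wide; open, the fingers measure 123 mm over their backs; the gripper's body (75 mm by 187 mm) begins 45 mm behind the grasp point.
Start: joints at [-1.148, 0.689, -0.195, 1.565, 0.157, 0.902, -0.215], TCP at [0.237, 0.578, 0.239] pointing down, gripper open.
Joint ranges: [-3.01, 3.01], [-0.46, 2.08], [-1.47, 1.51], [0.13, 2.56], [-1, 4.14], [0.04, 2.09], [-2.66, 2.66]. Speed limits (rad/s): [2.57, 2.57, 3.14, 3.14, 3.14, 3.14, 3.14].

### API

Orientations are given as a unit quaternion [x, y, z, w].
In Python, from plant import r gives the robot as it stands. The module is installed in compiled form; this text tells all that it offers.
- The arm moves only by the tool step_arm, never from a script. Its argument "series" is a list of rows, each a list of 7 numbers: the shift along the world's x, y, z in mm, then the turn, a rotation vector about the world's x, y, z in rad, then the closure, from 0 (fully open) to 1 (shut). A call has 1 to 20 rows; each row shifts and turns the commanded pose from where the row before left it; what a row does not reach is not made up. A row lasts 1/10 s, in which the tool goes at most 50 mm and 8.59 degrees, less where a joint would pass 70% of its speed; a pose out of reach is approached as far as the arm can. A call is refused whole if a number of a shift passes 50 or a number of a turn 0.15, either way. A call with a gripper value outside its range is refused whole. The fingers move at their own pace and stop on an object; "force" is the grip in N (left out, the last holds). Time passes only in rows, so rows that do not move let the fingers close. It gives the time, the measured TCP pose, the force, the opening and the grip force at its end, in the units of the state.
- r.get_state(): the state, without advancing time (a new reading comes with each control period).
- r.snapshot(name): name is "scene" or "top" or "wrist"; returns (picture, depth): 384x512x3 uint8, blue, green, red; 384x512 float32, m along the optical axis (not along the pixel's ray), 0 where there is no reading.
- r.get_calibration(name): a dict with "intrinsics" (3x3 intrinsics, pixels), "pose" (4x4, takes a point from camera to world coordinates). Camera axes: x right, y up, looking along -z (the intrinsics and any distortion apply to the point x, -y, -z); pixel columns grow to the right and rows downward; lengths in m; the calibration is good to about 2 mm. A picture is of the moment at which its call begins: read the wrist's pose just before it. get_calibration takes no time and is no camera call; for the wrist camera it gives the pose at the moment of the call.
- r.finish_job(): hands the job in; it is judged then, once.
The state is a dict: "clock": time; "q": joint angles; "qd": joint speeds; "joint_torque": joint torques, N m; "tool_pos": TCP position; "eef_rot": TCP orientation; "contact_force": force on the tool from outside, world axes, zero at the start; "moment": the same for the moment, N m; "opening": opening from 0.0 (shut) to 1.0 (fully open); "finger_force": force on a finger pad.
Only numpy, scipy, OpenCV 4.12 (cv2) and the standard library are available. Lean on these libraries where they do the work, as an engineer would, in place of code of your own. Each camera call takes 0.05 s, during which the arm holds its last target. There are 200 camera calls.

## Working session

There is one attempt and no reset: what is moved stays moved. The work goes in short steps, Python scripts to look and compute and a tool call to move; the robot and the scene stay as the last step left them, time stands still between calls to the robot, and variables do not carry over. Pictures are saved under pics/ and viewed, at most 10 in all, crops included, and the job is handed in when it is done.

Besides the shell and the picture viewer there is one more tool, called after "Request:" as a command line: name --pt "numbers of a row" for each row, then --argument value for the rest. step_arm: Moves the arm, as the interface text tells. Its arguments: {"type":"object","properties":{"series":{"type":"array"},"force":{"type":"number"}},"required":["series"]}

```bash
mkdir -p pics; cat > h.py <<'E'
import numpy as np, cv2
from plant import r
def snap(n):
    c=r.get_calibration(n); p,d=r.snapshot(n); return p,d,np.array(c["intrinsics"]),np.array(c["pose"])
def cloud(d,K,T):
    v,u=np.mgrid[:d.shape[0],:d.shape[1]]
    P=np.stack([(u-K[0,2])/K[0,0]*d,-(v-K[1,2])/K[1,1]*d,-d],-1)
    return P@T[:3,:3].T+T[:3,3]
def ray(u,v,K,T,z):
    a=T[:3,:3]@np.array([(u-K[0,2])/K[0,0],-(v-K[1,2])/K[1,1],-1]); return T[:3,3]+a*(z-T[2,3])/a[2]
def proj(P,K,T):
    c=T[:3,:3].T@(np.array(P)-T[:3,3]); return K[0,0]*c[0]/-c[2]+K[0,2],K[1,1]*-c[1]/-c[2]+K[1,2]
E
python3 - <<'E'
from h import *
np.set_printoptions(precision=3,suppress=True)
for n in("scene","top"):
    p,d,K,T=snap(n); cv2.imwrite(f"pics/{n}0.png",p); np.savez(n+"0.npz",p=p,d=d,K=K,T=T); print(K,T,r.get_calibration(n).keys())
print(r.get_state())
E
```

```text
[[374.618   0.    257.697]
 [  0.    374.618 186.891]
 [  0.      0.      1.   ]] [[ 0.897 -0.349  0.272  0.822]
 [ 0.442  0.729 -0.522 -0.506]
 [-0.016  0.589  0.808  0.848]
 [ 0.     0.     0.     1.   ]] dict_keys(['intrinsics', 'pose'])
[[368.274   0.    256.908]
 [  0.    368.274 194.676]
 [  0.      0.      1.   ]] [[-0.008  0.997 -0.073  0.506]
 [-1.    -0.006  0.028 -0.025]
 [ 0.028  0.073  0.997  0.94 ]
 [ 0.     0.     0.     1.   ]] dict_keys(['intrinsics', 'pose'])
{'clock': 0.1, 'q': array([-1.148,  0.69 , -0.195,  1.566,  0.157,  0.903, -0.215]), 'qd': array([-0.002, -0.003, -0.   , -0.004, -0.   ,  0.001, -0.   ]), 'joint_torque': array([ -0.003, -52.85 ,  -1.272, -15.384,  -0.053,   0.002,   0.   ]), 'tool_pos': array([0.237, 0.578, 0.238]), 'eef_rot': array([ 0.193,  0.981, -0.001, -0.   ]), 'contact_force': array([ 0.081,  0.202, -0.296]), 'moment': array([-0.022,  0.019,  0.01 ]), 'finger_force': 0.0, 'opening': 0.9998819436175219}
```

View pics/scene0.png

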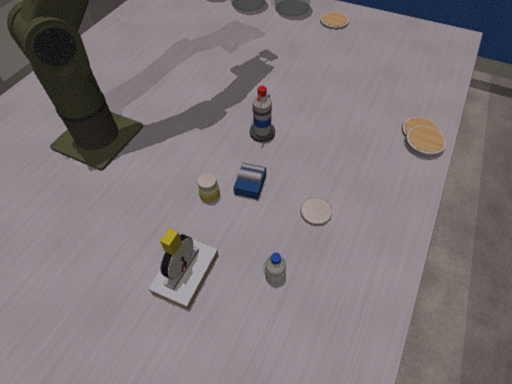

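View pics/top0.png

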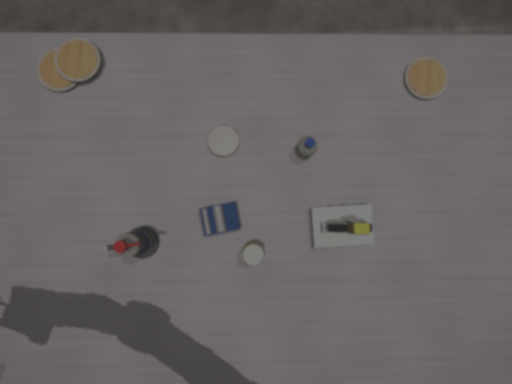

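The scene view shows the duster cap at (262,90), stud (250,180), jar (208,187), gauge on its offcut (180,260), bottle (275,268) and lid (316,211). In the top view they are the cap (120,246), stud (220,219), jar (253,255), grip (359,228), bottle (308,146) and lid (223,141).

```bash
cat > m.py <<'E'
from h import *
np.set_printoptions(precision=4,suppress=True)
def mask(p,name,roi):
    h=cv2.cvtColor(p,cv2.COLOR_BGR2HSV); H,S,V=[h[...,i].astype(int) for i in range(3)]
    m={"red":((H<8)|(H>172))&(S>150)&(V>80),"yellow":(H>22)&(H<36)&(S>150)&(V>70),"blue":(H>100)&(H<130)&(S>110),"white":(S<40)&(V>150)}[name]
    o=np.zeros_like(m); x0,y0,x1,y1=roi; o[y0:y1,x0:x1]=m[y0:y1,x0:x1]; return o
E
python3 - <<'E'
from m import *
R={"scene":{"red":(245,75,280,105),"yellow":(155,220,185,255),"blue":(225,155,275,205)},
"top":{"red":(100,230,145,262),"yellow":(340,212,378,242),"blue":(195,195,247,243)}}
for n in R:
    z=np.load(n+"0.npz"); p,d,K,T=[z[k] for k in "pdKT"]; C=cloud(d,K,T)
    for c,roi in R[n].items():
        m=mask(p,c,roi); v,u=np.nonzero(m); P=C[m]; zt=np.percentile(P[:,2],95)
        t=P[P[:,2]>zt-.006]
        print(n,c,m.sum(),"px",u.mean(),v.mean(),"z95",zt,"top mean",t.mean(0),"min",t.min(0),"max",t.max(0))
    # stud region points
    x0,y0,x1,y1=R[n]["blue"]; Q=C[y0:y1,x0:x1].reshape(-1,3); B=Q[Q[:,2]>.027]
    print("stud box",cv2.minAreaRect((B[:,:2]*1000).astype(np.float32)))
    B=Q[Q[:,2]>.049]; print("crown",len(B),B.mean(0),cv2.minAreaRect((B[:,:2]*1000).astype(np.float32)))
z=np.load("top0.npz"); p,d,K,T=[z[k] for k in "pdKT"]; C=cloud(d,K,T)
Q=C[190:260,295:390].reshape(-1,3)
B=Q[(Q[:,2]>.022)&(Q[:,2]<.036)];print("offcut",len(B),cv2.minAreaRect((B[:,:2]*1000).astype(np.float32)))
B=Q[Q[:,2]>.165];print("grip",len(B),B.mean(0),cv2.minAreaRect((B[:,:2]*1000).astype(np.float32)))
print("bench z",np.median(C[300:,250:,2]))
for nm,(x0,y0,x1,y1),zl in(("jar",(238,238,272,272),.055),("bottle",(290,130,325,165),.085),("lid",(200,120,245,160),.009)):
    Q=C[y0:y1,x0:x1].reshape(-1,3);B=Q[Q[:,2]>zl];print(nm,len(B),B.mean(0))
E
```

```text
scene red 57 px 260.9824561403509 90.56140350877193 z95 0.17818259786875237 top mean [0.4578 0.231  0.1762] min [0.448  0.2187 0.1723] max [0.4672 0.241  0.1797]
scene yellow 308 px 170.4707792207792 240.94805194805195 z95 0.18419408513833416 top mean [ 0.491  -0.265   0.1827] min [ 0.4797 -0.2803  0.1783] max [ 0.5012 -0.2488  0.1865]
scene blue 458 px 248.70960698689956 186.24017467248908 z95 0.037480458198675445 top mean [0.5211 0.0172 0.038 ] min [ 0.4802 -0.5063  0.0316] max [0.8218 0.0869 0.848 ]
stud box ((636.6529541015625, -220.27935791015625), (86.37236022949219, 675.9552001953125), 25.629241943359375)
crown 168 [ 0.5352 -0.0012  0.1102] ((674.8155517578125, -216.18515014648438), (64.43121337890625, 647.2756958007812), 32.54840850830078)
top red 66 px 119.13636363636364 246.13636363636363 z95 0.17748531360104922 top mean [0.4585 0.235  0.176 ] min [0.4506 0.2269 0.1738] max [0.4669 0.2438 0.1782]Traceback (most recent call last):
  File "<stdin>", line 7, in <module>
    return _quantile_unchecked(
        a, q, axis, out, overwrite_input, method, keepdims, weights)
    return _ureduce(a,
                    func=_quantile_ureduce_func,
    ...<5 lines>...
                    overwrite_input=overwrite_input,
                    method=method)
    r = func(a, **kwargs)
    result = _quantile(arr,
                       quantiles=q,
    ...<2 lines>...
                       out=out,
                       weights=wgt)
    slices_having_nans = np.isnan(arr[-1, ...])
                                  ~~~^^^^^^^^^
IndexError: index -1 is out of bounds for axis 0 with size 0
```

```bash
python3 - <<'E'
from m import *
z=np.load("top0.npz"); p,d,K,T=[z[k] for k in "pdKT"]; C=cloud(d,K,T); C[d==0]=-1
print(cv2.cvtColor(p[225:230,354:364],cv2.COLOR_BGR2HSV)[2,::3])
f=lambda B:(len(B),B.mean(0),cv2.minAreaRect((B[:,:2]*1000).astype(np.float32)))
Q=C[190:260,295:390].reshape(-1,3)
B=Q[(Q[:,2]>.024)&(Q[:,2]<.036)];print("offcut",f(B))
B=Q[Q[:,2]>.172];print("grip",f(B))
Q=C[190:248,190:250].reshape(-1,3)
print("stud",f(Q[Q[:,2]>.027])); print("crown",f(Q[Q[:,2]>.050]),Q[:,2].max())
print("bench z",np.median(C[300:,250:,2]))
for nm,(x0,y0,x1,y1),zl in(("cap",(100,225,145,265),.170),("jar",(238,238,272,272),.055),("bottle",(290,130,325,165),.085),("lid",(200,120,245,160),.009)):
    Q=C[y0:y1,x0:x1].reshape(-1,3);B=Q[Q[:,2]>zl];print(nm,f(B))
z=np.load("scene0.npz"); p,d,K,T=[z[k] for k in "pdKT"]; C=cloud(d,K,T); C[d==0]=-1
Q=C[155:205,225:275].reshape(-1,3)
print("S stud",f(Q[Q[:,2]>.027])); print("S crown",f(Q[Q[:,2]>.050]))
print("S bench", np.median(C[200:240,60:120,2]))
Q=C[220:310,140:225].reshape(-1,3)
B=Q[(Q[:,2]>.024)&(Q[:,2]<.036)];print("S offcut",f(B))
B=Q[Q[:,2]>.177];print("S grip",f(B))
E
```

```text
[[ 28 126 105]
 [ 30 130 124]
 [ 30 129 123]
 [ 30 131 123]]
offcut (1858, array([ 0.4965, -0.2575,  0.0296]), ((495.2027587890625, -261.5999755859375), (100.01351165771484, 151.4585723876953), 3.0680863857269287))
grip (196, array([ 0.491, -0.26 ,  0.182]), ((491.00787353515625, -261.6986083984375), (34.94673156738281, 20.808963775634766), 89.81746673583984))
stud (1077, array([0.5132, 0.0402, 0.0401]), ((493.896728515625, 30.571556091308594), (116.45692443847656, 104.72386932373047), 11.596567153930664))
crown (213, array([0.5114, 0.0383, 0.0544]), ((488.4482421875, 22.12255096435547), (129.51986694335938, 41.06966781616211), 37.30738067626953)) 0.07209701318155715
bench z -0.00043849516509214537
cap (133, array([0.4586, 0.2353, 0.1754]), ((458.52606201171875, 235.8038787841797), (24.182785034179688, 24.14411735534668), 60.78252410888672))
jar (354, array([ 0.4305, -0.038 ,  0.0696]), ((430.42425537109375, -37.23295211791992), (46.966392517089844, 46.864784240722656), 89.37826538085938))
bottle (87, array([ 0.6885, -0.1712,  0.0984]), ((689.070068359375, -171.70419311523438), (21.806259155273438, 20.577594757080078), 76.16950988769531))
lid (787, array([0.7133, 0.0347, 0.0135]), ((713.349365234375, 35.140968322753906), (79.14556121826172, 79.94294738769531), 89.95722198486328))
S stud (713, array([0.5154, 0.0338, 0.0404]), ((512.6961669921875, 40.28525924682617), (69.86182403564453, 92.91090393066406), 10.868865013122559))
S crown (137, array([0.5128, 0.0384, 0.0541]), ((512.5326538085938, 40.24817657470703), (63.39075469970703, 20.21833610534668), 12.758840560913086))
S bench 0.00029270299384059895
S offcut (1582, array([ 0.5096, -0.2765,  0.03  ]), ((492.47900390625, -262.8599548339844), (101.60234069824219, 151.25747680664062), 3.3020882606506348))
S grip (195, array([ 0.4901, -0.2645,  0.1825]), ((489.0557861328125, -263.2339172363281), (24.054941177368164, 34.12300109863281), 1.411704659461975))
```

Request:
step_arm --pt "18.4 -28.6 -1 0 0 0.034 1" --pt "18.4 -28.6 -1 0 0 0.034 1" --pt "18.4 -28.6 -1 0 0 0.034 1" --pt "18.4 -28.6 -1 0 0 0.034 1" --pt "18.4 -28.6 -1 0 0 0.034 1" --pt "18.4 -28.6 -1 0 0 0.034 1" --pt "18.4 -28.6 -1 0 0 0.034 1" --pt "18.4 -28.6 -1 0 0 0.034 1" --pt "18.4 -28.6 -1 0 0 0.034 1" --pt "18.4 -28.6 -1 0 0 0.034 1" --pt "18.4 -28.6 -1 0 0 0.034 1" --pt "18.4 -28.6 -1 0 0 0.034 1" --pt "0 0 0 0 0 0 1" --pt "0 0 0 0 0 0 1" --force 10

```text
clock: 1.5
tool_pos: [0.4578, 0.2345, 0.2264]
eef_rot: [-0.008, 1.0, 0.0, -0.0]
contact_force: [-0.1, 1.4, 0.6]
opening: 0.009
finger_force: 0.0
```

Request:
step_arm --pt "0 0 -15 0 0 0 1" --pt "0 0 -15 0 0 0 1" --pt "0 0 -12 0 0 0 1" --pt "0 0 -5 0 0 0 1" --pt "0 0 -2 0 0 0 1" --pt "0 0 -2 0 0 0 1" --pt "0 0 -2 0 0 0 1" --pt "0 0 -2 0 0 0 1" --pt "0 0 -1 0 0 0 1" --pt "0 0 0 0 0 0 1" --pt "0 0 0 0 0 0 1"

```text
clock: 2.6
tool_pos: [0.4576, 0.2357, 0.171]
eef_rot: [-0.01, 1.0, 0.0, 0.0]
contact_force: [-1.7, 1.6, 3.9]
opening: 0.004
finger_force: 2.1
```

Request:
step_arm --pt "0 0 -1 0 0 0 1" --pt "0 0 -1 0 0 0 1" --pt "0 0 -1 0 0 0 1" --pt "0 0 -1 0 0 0 1" --pt "0 0 0 0 0 0 1" --pt "0 0 0 0 0 0 1"

```text
clock: 3.2
tool_pos: [0.4577, 0.2358, 0.169]
eef_rot: [-0.01, 1.0, 0.0, 0.001]
contact_force: [-6.8, -0.2, 25.4]
opening: 0.008
finger_force: 13.0
```

```bash
python3 - <<'E'
from m import *
p,d,K,T=snap("scene")
s=r.get_state();print(s["tool_pos"],s["contact_force"])
cv2.imwrite("pics/press.png",cv2.resize(p[60:150,210:310],None,fx=5,fy=5))
E
```

```text
[0.4577 0.2358 0.169 ] [-6.8542 -0.4191 26.1661]
```

Request:
step_arm --pt "0 0 3 0 0 0 1" --pt "0 0 5 0 0 0 1" --pt "0 0 20 0 0 0 1" --pt "0 0 40 0 0 0 0.5" --pt "0 -20 40 0 0 0 0" --pt "0 -20 10 0 0 0 0" --pt "0 0 0 0 0 0 0"

```text
clock: 3.95
tool_pos: [0.4593, 0.1916, 0.2859]
eef_rot: [-0.007, 1.0, -0.001, 0.002]
contact_force: [0.8, -0.1, 0.1]
opening: 0.346
finger_force: 0.0
```

```bash
python3 - <<'E'
from m import *
from scipy.spatial.transform import Rotation as Ro
s=r.get_state();print(s["tool_pos"],s["eef_rot"],s["contact_force"],s["q"])
p,d,K,T=snap("wrist")
R=Ro.from_quat(s["eef_rot"]).as_matrix()
print(K,"cam in tool:\n",R.T@(T[:3,3]-s["tool_pos"]),"\n",R.T@T[:3,:3])
for n,roi in(("scene",(235,70,290,105)),("top",(95,225,150,265))):
    p,d,K,T=snap(n); C=cloud(d,K,T); C[d==0]=-1; m=mask(p,"red",roi); P=C[m]; print(n,m.sum(),P[P[:,2]<.19][:,2].max() if m.sum() else None)
E
```

```text
[0.4593 0.1916 0.2859] [-0.0067  1.     -0.0011  0.0015] [ 0.8437 -0.0942  0.0536] [-0.2234  0.4772 -0.4056  1.8748  0.251   0.8378  0.8268]
[[264.8275   0.     251.0269]
 [  0.     264.8275 193.0791]
 [  0.       0.       1.    ]] cam in tool:
 [ 0.0838  0.0017 -0.1467] 
 [[ 0.0008  0.9478  0.3189]
 [ 1.     -0.0006 -0.0008]
 [-0.0006  0.3189 -0.9478]]
scene 48 0.1790776219019624
top 0 None
```

Request:
step_arm --pt "2.5 -38 -3 0 0 0 0" --pt "2.5 -38 -3 0 0 0 0" --pt "2.5 -38 -3 0 0 0 0" --pt "2.5 -38 -3 0 0 0 0" --pt "2.5 -38 -3 0 0 0 0" --pt "2.5 -38 -3 0 0 0 0" --pt "2.5 -38 -3 0 0 0 0" --pt "2.5 -38 -3 0 0 0 0" --pt "2.5 -38 -3 0 0 0 0" --pt "2.5 -38 -3 0 0 0 0" --pt "2.5 -38 -3 0 0 0 0" --pt "2.5 -36 -3 0 0 0 0" --pt "0 0 0 0 0 0 0" --pt "0 0 0 0 0 0 0" --pt "0 0 0 0 0 0 0"

```text
clock: 5.6
tool_pos: [0.4881, -0.2565, 0.248]
eef_rot: [-0.011, 1.0, 0.001, -0.0]
contact_force: [0.1, 1.6, 0.7]
opening: 1.004
finger_force: 0.0
```

```bash
python3 - <<'E'
from m import *
s=r.get_state();print(s["tool_pos"],s["eef_rot"],s["contact_force"],s["q"],s["clock"])
p,d,K,T=snap("wrist"); cv2.imwrite("pics/w1.png",p)
C=cloud(d,K,T); C[d==0]=-1
B=C[(C[...,2]>.176)&(C[...,2]<.19)&(abs(C[...,1]+.26)<.04)&(abs(C[...,0]-.49)<.04)]
print(len(B),B.mean(0),cv2.minAreaRect((B[:,:2]*1000).astype(np.float32)))
E
```

```text
[ 0.4881 -0.2565  0.248 ] [-0.0111  0.9999  0.001  -0.0005] [0.1215 1.5608 0.6566] [ 0.6433  0.5991 -0.3984  1.771   0.2978  0.833   1.6979] 5.6
1087 [ 0.4884 -0.2613  0.1833] ((489.69134521484375, -261.0494079589844), (23.838388442993164, 33.500335693359375), 0.34393900632858276)
```

View pics/w1.png

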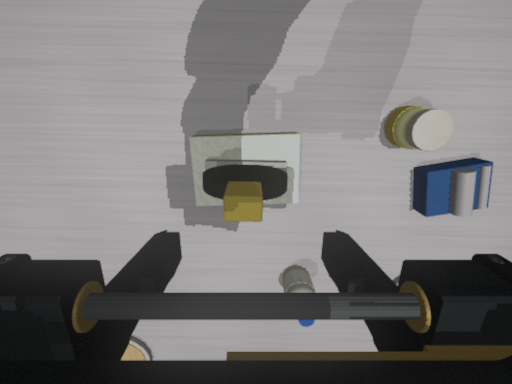

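The wrist view shows the grip at (243,205), seen from the robot's side. I'll half-turn the tool so that its camera faces the dial.

Request:
step_arm --pt "5.5 -0.3 0 0 0 -0.1425 0" --pt "5.5 -0.3 0 0 0 -0.1425 0" --pt "5.5 -0.3 0 0 0 -0.1425 0" --pt "5.5 -0.3 0 0 0 -0.1425 0" --pt "5.5 -0.3 0 0 0 -0.1425 0" --pt "5.5 -0.3 0 0 0 -0.1425 0" --pt "5.5 -0.3 0 0 0 -0.1425 0" --pt "5.5 -0.3 0 0 0 -0.1425 0" --pt "5.5 -0.3 0 0 0 -0.1425 0" --pt "5.5 -0.3 0 0 0 -0.1425 0" --pt "5.5 -0.3 0 0 0 -0.1425 0" --pt "5.5 -0.3 0 0 0 -0.1425 0" --pt "5.5 -0.3 0 0 0 -0.1425 0" --pt "5.5 -0.3 0 0 0 -0.1425 0" --pt "5.5 -0.3 0 0 0 -0.1425 0" --pt "5.5 -0.3 0 0 0 -0.1425 0" --pt "5.5 0 0 0 0 -0.1425 0" --pt "5.5 0 0 0 0 -0.1425 0" --pt "5.5 0 0 0 0 -0.1425 0" --pt "5.5 0 0 0 0 -0.1425 0"

```text
clock: 7.65
tool_pos: [0.5984, -0.2612, 0.2485]
eef_rot: [0.988, 0.153, 0.0, -0.001]
contact_force: [-0.3, -0.4, -0.1]
opening: 0.996
finger_force: 0.0
```

Request:
step_arm --pt "0 0 0 0 0 -0.1425 0" --pt "0 0 0 0 0 -0.1425 0" --pt "0 0 -10 0 0.12 0 0" --pt "0 0 -10 0 0.12 0 0" --pt "0 0 -10 0 0.12 0 0" --pt "0 0 -8 0 0.12 0 0" --pt "0 0 -8 0 0.12 0 0" --pt "0 0 0 0 0 0 0" --pt "0 0 0 0 0 0 0"

```text
clock: 8.55
tool_pos: [0.5978, -0.2626, 0.2015]
eef_rot: [0.955, 0.013, -0.295, -0.004]
contact_force: [-0.3, -0.3, 1.4]
opening: 0.999
finger_force: 0.0
```

```bash
python3 - <<'E'
from m import *
s=r.get_state();print(s["tool_pos"],s["eef_rot"],s["q"],s["clock"])
p,d,K,T=snap("wrist"); np.savez("w2.npz",p=p,d=d,K=K,T=T); cv2.imwrite("pics/w2.png",p)
print(proj((.503,-.262,.09),K,T))
E
```

```text
[ 0.5978 -0.2626  0.2015] [ 0.9553  0.0132 -0.2954 -0.0039] [ 0.0936  1.166   0.5939  0.8655 -0.2644  1.7556 -1.0059] 8.55
(np.float64(251.47020755098475), np.float64(192.67456092104706))
```

View pics/w2.png

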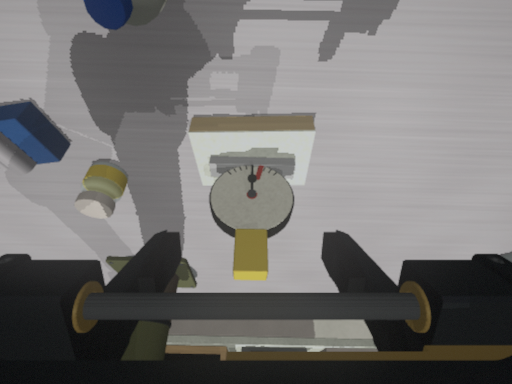

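The dial faces the camera (image inverted, foot up): hub (251,195), pointer straight up to (252,165), red mark near (260,172).

```bash
cat > face.py <<'E'
from m import *
def onplane(u,v,K,T,p0,n):
    a=np.stack([(u-K[0,2])/K[0,0],-(v-K[1,2])/K[1,1],-np.ones(len(u))],-1)@T[:3,:3].T
    return T[:3,3]+a*(((p0-T[:3,3])@n)/(a@n))[:,None]
def marks(p,K,T,piv,X,Y,Z,roi=None,verbose=True):
    """angles of red / black pixels around the pivot; returns mark, pointer (rad, about +X from -Z)"""
    v,u=np.mgrid[:p.shape[0],:p.shape[1]]; u=u.ravel().astype(float);v=v.ravel().astype(float)
    W=onplane(u,v,K,T,piv,X)-piv; y=W@Y; z=W@Z; rr=np.hypot(y,z); ang=np.arctan2(y,-z)
    h=cv2.cvtColor(p,cv2.COLOR_BGR2HSV).reshape(-1,3).astype(int)
    red=((h[:,0]<10)|(h[:,0]>170))&(h[:,1]>100)&(rr<.05)&(rr>.015)&(abs(ang)<.7)
    blk=(h[:,2]<75)&(h[:,1]<100)&(rr<.044)&(rr>.024)&(abs(ang)<.7)
    out=[]
    for m in(red,blk):
        out.append(np.arctan2(y[m].mean(),-z[m].mean()) if m.any() else None)
        if verbose: print(m.sum(),out[-1],rr[m].min(),rr[m].max())
    return out
E
python3 - <<'E'
from face import *
z=np.load("w2.npz");p,d,K,T=[z[k] for k in "pdKT"]
X,Y,Z=np.eye(3)
C=cloud(d,K,T); ok=(d>0)&(abs(C[...,2]-.09)<.03)&(abs(C[...,1]+.262)<.03); print("face x",np.median(C[...,0][ok]))
# white dial centre from the rim: face points close to plane
ok=(d>0)&(abs(C[...,0]-.5025)<.006)&(C[...,2]>.045)&(C[...,2]<.15)&(abs(C[...,1]+.262)<.06)
(cy,cz),rad=cv2.minEnclosingCircle((C[ok][:,1:]*1000).astype(np.float32)); print(cy,cz,rad)
for piv in((.503,-.2615,.09),(.503,-.2625,.09),(.503,cy/1000,.09)): print(marks(p,K,T,np.array(piv),X,Y,Z))
cv2.imwrite("pics/w2z.png",cv2.resize(p[155:215,205:300],None,fx=7,fy=7,interpolation=cv2.INTER_CUBIC))
E
```

```text
face x 0.499756573714748
-263.2494812011719 84.93653869628906 66.61048126220703
51 -0.27582031216219816 0.023582202530229305 0.044550730101879224
30 -0.01836925985385416 0.02405897447053883 0.04381044597076972
[np.float64(-0.27582031216219816), np.float64(-0.01836925985385416)]
51 -0.2474694435207154 0.02331033647308304 0.044266418380601275
30 0.02077460504039266 0.024109769737371133 0.04381007667267977
[np.float64(-0.2474694435207154), np.float64(0.02077460504039266)]
51 -0.2259488362159981 0.02313283891777298 0.04406700900704615
31 0.048501291800658375 0.02406444138751692 0.04382476205932854
[np.float64(-0.2259488362159981), np.float64(0.048501291800658375)]
```

View pics/w2z.png

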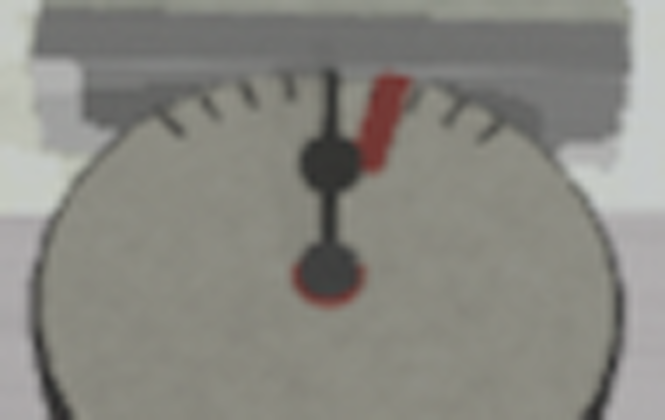

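Request:
step_arm --pt "0 0 10 0 -0.12 0 0" --pt "0 0 10 0 -0.12 0 0" --pt "0 0 10 0 -0.12 0 0" --pt "0 0 0 0 -0.12 0 0" --pt "0 0 0 0 -0.12 0 0" --pt "-35 0 0 0 0 0 0" --pt "-35 0 0 0 0 0 0" --pt "-38 0 0 0 0 0 0" --pt "0 0 0 0 0 0 0" --pt "0 0 0 0 0 0 0" --pt "0 0 0 0 0 0 0"

```text
clock: 9.7
tool_pos: [0.4911, -0.2635, 0.2346]
eef_rot: [1.0, 0.013, 0.002, 0.001]
contact_force: [0.4, -0.4, -1.1]
opening: 1.002
finger_force: 0.0
```

```bash
python3 - <<'E'
from m import *
from scipy.spatial.transform import Rotation as Ro
s=r.get_state();print(s["tool_pos"],"\n",Ro.from_quat(s["eef_rot"]).as_matrix(),s["clock"])
p,d,K,T=snap("wrist")
C=cloud(d,K,T); C[d==0]=-1
B=C[(C[...,2]>.177)&(C[...,2]<.19)&(abs(C[...,1]+.26)<.04)&(abs(C[...,0]-.49)<.04)]
print(len(B),B.mean(0),cv2.minAreaRect((B[:,:2]*1000).astype(np.float32)))
E
```

```text
[ 0.4911 -0.2635  0.2346] 
 [[ 0.9996  0.0266  0.0047]
 [ 0.0266 -0.9996 -0.0011]
 [ 0.0046  0.0012 -1.    ]] 9.7
1206 [ 0.4912 -0.2621  0.1833] ((490.19854736328125, -262.2774963378906), (23.948457717895508, 33.796451568603516), 1.4315917491912842)
```

Request:
step_arm --pt "-0.5 1 -20 0 0 0 0" --pt "0 0 -20 0 0 0 0" --pt "0 0 -20 0 0 0 0" --pt "0 0 -15 0 0 0 0" --pt "0 0 -10 0 0 0 0" --pt "0 0 -5 0 0 0 0" --pt "0 0 0 0 0 0 0" --pt "0 0 0 0 0 0 0.4" --pt "0 0 0 0 0 0 0.7" --pt "0 0 0 0 0 0 0.85" --pt "0 0 0 0 0 0 1" --pt "0 0 0 0 0 0 1" --pt "0 0 0 0 0 0 1" --force 35

```text
clock: 11.05
tool_pos: [0.4892, -0.2626, 0.1428]
eef_rot: [1.0, 0.013, 0.0, 0.0]
contact_force: [-0.6, 0.2, -0.2]
opening: 0.48
finger_force: 0.0
```

Request:
step_arm --pt "0 0 0 0 0 0 1" --pt "0 0 0 0 0 0 1" --pt "0 0 0 0 0 0 1" --pt "0 0 0 0 0 0 1"

```text
clock: 11.45
tool_pos: [0.4893, -0.2631, 0.1428]
eef_rot: [1.0, 0.013, 0.0, 0.0]
contact_force: [0.7, -2.6, -1.1]
opening: 0.387
finger_force: 34.8
```

Request:
step_arm --pt "0 0 10 0 0 0 1" --pt "0 0 20 0 0 0 1" --pt "0 0 25 0 0 0 1" --pt "1 12 10 0 0 0 1" --pt "1.5 22 5 0 0 0.02 1" --pt "2 28 0 0 0 0.02 1" --pt "2 30 0 0 0 0.02 1" --pt "2 30 0 0 0 0.02 1" --pt "2 30 0 0 0 0.02 1" --pt "2 30 0 0 0 0.02 1" --pt "2 30 0 0 0 0.02 1" --pt "2 30 0 0 0 0.02 1" --pt "2 25 0 0 0 0.02 1" --pt "2 20 0 0 0 0 1" --pt "1 12 0 0 0 0 1" --pt "1 5 0 0 0 0 1" --pt "0 0 0 0 0 0 1" --pt "0 0 0 0 0 0 1"

```text
clock: 13.25
tool_pos: [0.5115, 0.04, 0.2129]
eef_rot: [0.995, 0.102, -0.0, 0.0]
contact_force: [-0.6, 0.4, -3.5]
opening: 0.383
finger_force: 34.8
```

```bash
python3 - <<'E'
from m import *
from scipy.spatial.transform import Rotation as Ro
s=r.get_state();print(s["tool_pos"],"\n",Ro.from_quat(s["eef_rot"]).as_matrix(),s["clock"],s["contact_force"],s["opening"],s["q"])
f=lambda B:(len(B),B.mean(0),cv2.minAreaRect((B[:,:2]*1000).astype(np.float32)))
for n in("wrist","scene"):
    p,d,K,T=snap(n); cv2.imwrite(f"pics/{n}3.png",p); np.savez(n+"3.npz",p=p,d=d,K=K,T=T)
    C=cloud(d,K,T); C[d==0]=-1
    Q=C[(abs(C[...,0]-.5125)<.06)&(abs(C[...,1]-.04)<.07)]
    print(n,"stud",f(Q[(Q[:,2]>.027)&(Q[:,2]<.06)])); print("crown",f(Q[(Q[:,2]>.049)&(Q[:,2]<.06)]))
E
```

```text
[0.5115 0.04   0.2129] 
 [[ 0.9792  0.2027 -0.0001]
 [ 0.2027 -0.9792 -0.001 ]
 [-0.0003  0.001  -1.    ]] 13.25 [-0.5523  0.3701 -3.5088] 0.38325641537601307 [-0.4741  0.6356  0.5053  1.9498 -0.476   0.6753 -1.0394]
wrist stud (2467, array([0.5295, 0.0445, 0.0405]), ((527.4832153320312, 44.30455780029297), (42.18580627441406, 90.00635528564453), 10.901177406311035))
crown (530, array([0.5293, 0.0447, 0.0538]), ((528.0106201171875, 44.05160140991211), (35.18797302246094, 21.45235824584961), 11.037873268127441))
scene stud (563, array([0.5218, 0.0299, 0.0388]), ((512.5841064453125, 40.38481903076172), (69.7319564819336, 91.73814392089844), 11.27912712097168))
crown (79, array([0.5281, 0.0409, 0.0538]), ((528.0352783203125, 42.32876205444336), (32.63955307006836, 21.41488265991211), 5.447357654571533))
```

View pics/wrist3.png

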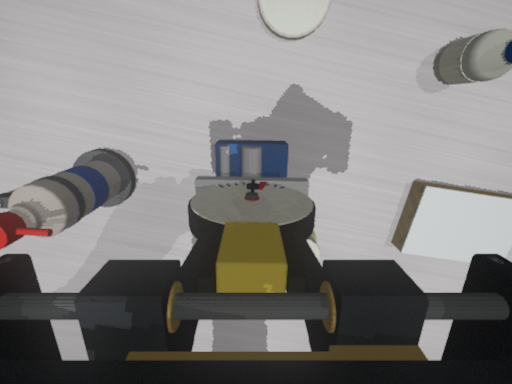

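Wrist view: foot hovering directly over the crown (252,160), dial below. A small correction of about 1.2 and 0.5 mm is needed before lowering.

Request:
step_arm --pt "1.2 0.5 -12 0 0 -0.01 1" --pt "0 0 -12 0 0 0 1" --pt "0 0 -10 0 0 0 1" --pt "0 0 -5 0 0 0 1" --pt "0 0 -2 0 0 0 1" --pt "0 0 0 0 0 0 1" --pt "0 0 -1 0 0 0 1" --pt "0 0 0 0 0 0 1"

```text
clock: 14.15
tool_pos: [0.5131, 0.0419, 0.171]
eef_rot: [0.995, 0.098, 0.0, 0.0]
contact_force: [0.7, 0.5, -4.3]
opening: 0.384
finger_force: 34.8
```

Request:
step_arm --pt "0 -1 -0.6 0 0 0 1" --pt "0 0 -0.6 0 0 0 1" --pt "0 0 -0.6 0 0 0 1" --pt "0 0 -0.6 0 0 0 1" --pt "0 0 0 0 0 0 1" --pt "0 0 0 0 0 0 1"

```text
clock: 14.75
tool_pos: [0.5129, 0.0409, 0.1683]
eef_rot: [0.995, 0.098, -0.0, 0.0]
contact_force: [0.0, -0.2, -3.5]
opening: 0.383
finger_force: 34.8
```

Request:
step_arm --pt "0 0 -0.5 0 0 0 1" --pt "0 0 -0.5 0 0 0 1" --pt "0 0 0 0 0 0 1" --pt "0 0 0 0 0 0 1"

```text
clock: 15.15
tool_pos: [0.513, 0.0409, 0.1676]
eef_rot: [0.995, 0.098, 0.0, -0.0]
contact_force: [-0.0, 0.7, -0.3]
opening: 0.386
finger_force: 34.8
```

Request:
step_arm --pt "0 0 -0.4 0 0 0 1" --pt "0 0 0 0 0 0 1" --pt "0 0 0 0 0 0 1" --pt "0 0 0 0 0 0 1" --pt "0 0 0 0 0 0 1"

```text
clock: 15.65
tool_pos: [0.5132, 0.0409, 0.1675]
eef_rot: [0.995, 0.098, 0.0, -0.0]
contact_force: [-1.5, 0.9, 5.1]
opening: 0.382
finger_force: 34.8
```

```bash
python3 - <<'E'
from face import *
from scipy.spatial.transform import Rotation as Ro
s=r.get_state(); R=Ro.from_quat(s["eef_rot"]).as_matrix(); print(s["tool_pos"],R,s["contact_force"],s["moment"],s["clock"])
X,Y,Z=R[:,0],-R[:,1],-R[:,2]; g=s["tool_pos"]-Z*.1126
for n in("wrist","scene"):
    p,d,K,T=snap(n); cv2.imwrite(f"pics/{n}4.png",p)
    for dx in(.013,.015): marks(p,K,T,g+.060*Z+dx*X,X,Y,Z)
# planned rotation about crown axis by theta
th=.262; a=X; c=g-np.array([0,0,.012]); v=s["tool_pos"]-c
print("shift mm",1000*(Ro.from_rotvec(a*th).apply(v)-v),"axis",a, "roll shift",12*th*np.cos(th)*Y)
E
```

```text
[0.5132 0.0409 0.1675] [[ 0.9809  0.1945  0.001 ]
 [ 0.1945 -0.9809  0.0003]
 [ 0.001  -0.0001 -1.    ]] [-1.5307  0.8945  5.0796] [0.132  0.4542 0.0719] 15.65
42 -0.24013598111122028 0.02003532236710821 0.03994727936083074
65 0.04953773309505954 0.025428797093928684 0.04141108080081105
38 -0.28944664086320127 0.016631591086173396 0.03338016810199386
43 0.04095192100586786 0.024947474774952003 0.04132499309026977
4 -0.597543548839951 0.021012072276640637 0.03654140760634206
14 -0.013393130881854523 0.024500890448214067 0.041022169810431955Traceback (most recent call last):
  File "<stdin>", line 7, in <module>
  File "face.py", line 15, in marks
    if verbose: print(m.sum(),out[-1],rr[m].min(),rr[m].max())
                                      ~~~~~~~~~^^
    return umr_minimum(a, axis, None, out, keepdims, initial, where)
ValueError: zero-size array to reduction operation minimum which has no identity
```

Request:
step_arm --pt "0.6 -3.2 0 0.0257 0.0051 0 1" --pt "0.6 -3.2 -0.1 0.0257 0.0051 0 1" --pt "0.6 -3.2 -0.2 0.0257 0.0051 0 1" --pt "0.7 -3.2 -0.3 0.0257 0.0051 0 1" --pt "0.6 -3.2 -0.4 0.0257 0.0051 0 1" --pt "0 0 0 0 0 0 1" --pt "0 0 0 0 0 0 1"

```text
clock: 16.45
tool_pos: [0.5166, 0.0244, 0.1664]
eef_rot: [0.993, 0.097, -0.006, -0.065]
contact_force: [-1.0, -1.1, 6.8]
opening: 0.381
finger_force: 34.8
```

Request:
step_arm --pt "0.6 -3.2 -0.5 0.0257 0.0051 0 1" --pt "0.6 -3.2 -0.5 0.0257 0.0051 0 1" --pt "0.6 -3.1 -0.6 0.0257 0.0051 0 1" --pt "0.6 -3.1 -0.7 0.0257 0.0051 0 1" --pt "0.6 -3.1 -0.8 0.0257 0.0051 0 1" --pt "0 0 0 0 0 0 1" --pt "0 0 0 0 0 0 1" --pt "0 0 0 0 0 0 1" --pt "0 0 0 0 0 0 1" --pt "0 0 0 0 0 0 1" --pt "0 0 0 0 0 0 1" --pt "0 0 0 0 0 0 1" --pt "0 0 0 0 0 0 1" --pt "0 0 0 0 0 0 1" --pt "0 0 0 0 0 0 1" --pt "0 0 0 0 0 0 1" --pt "0 0 0 0 0 0 1" --pt "0 0 0 0 0 0 1" --pt "0 0 0 0 0 0 1" --pt "0 0 0 0 0 0 1"

```text
clock: 18.45
tool_pos: [0.5197, 0.0087, 0.1633]
eef_rot: [0.987, 0.097, -0.012, -0.129]
contact_force: [-0.7, -1.0, 5.6]
opening: 0.381
finger_force: 34.8
```

```bash
python3 - <<'E'
from face import *
from scipy.spatial.transform import Rotation as Ro
s=r.get_state(); R=Ro.from_quat(s["eef_rot"]).as_matrix(); print(s["tool_pos"],R,s["contact_force"],s["clock"])
X,Y,Z=R[:,0],-R[:,1],-R[:,2]; g=s["tool_pos"]-Z*.1126; print("lean",np.arctan2(-Z@np.array([-X[1],X[0],0]),Z[2]),"foot",g)
n=Z; print("expected foot", np.array([.5132,.0409,.0429])+.012*n)
p,d,K,T=snap("wrist"); cv2.imwrite("pics/w5.png",cv2.resize(p[130:260,165:340],None,fx=4,fy=4,interpolation=cv2.INTER_CUBIC))
marks(p,K,T,g+.060*Z+.013*X,X,Y,Z)
p,d,K,T=snap("scene"); u,v=map(int,proj(g+.06*Z,K,T)); cv2.imwrite("pics/s5.png",cv2.resize(p[v-45:v+45,u-55:u+55],None,fx=6,fy=6,interpolation=cv2.INTER_CUBIC))
E
```

```text
[0.5197 0.0087 0.1633] [[ 0.9809  0.1883 -0.0485]
 [ 0.1945 -0.948   0.2519]
 [ 0.0015 -0.2566 -0.9665]] [-0.7217 -1.0214  5.6048] 18.45
lean 0.2594576084817736 foot [0.5142 0.0371 0.0544]
expected foot [0.5138 0.0379 0.0545]
6 -0.2769033202722278 0.03638502088436129 0.04334528083044371
65 -0.16567790993363138 0.024271757412304768 0.042847449191014644
```

View pics/w5.png

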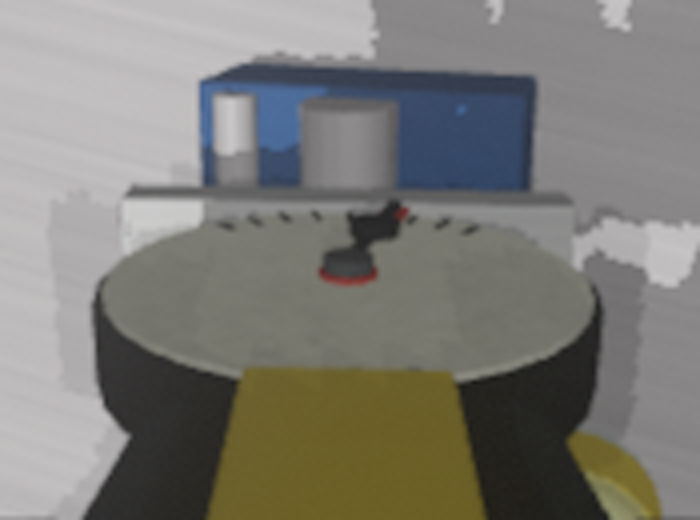

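View pics/s5.png

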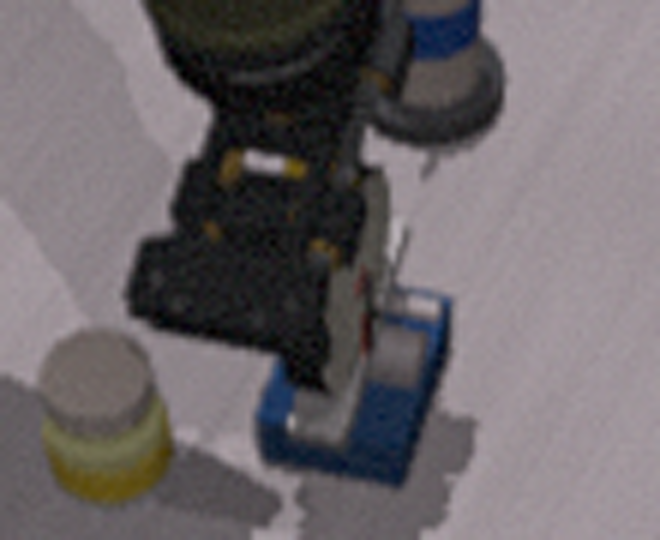

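The pointer covers the mark, with a sliver of red on its right from parallax. The foot rests on the crown, but its edge in the picture slopes slightly, (125,190) to (572,200). I'll check whether the gauge slipped in the grip.

```bash
cat > slip.py <<'E'
from face import *
def foot(p,d,K,T,P,R,tag):
    C=(cloud(d,K,T)-P)@np.stack([R[:,0],-R[:,1],-R[:,2]],1); C[...,2]+=.1126   # gauge frame, nominal
    for nm,m in(("foot top",(abs(C[...,2]-.014)<.006)&(abs(C[...,1])<.056)&(abs(C[...,0])<.016)&(d>0)),
                ("dial face",(abs(C[...,0]-.012)<.008)&(abs(C[...,2]-.06)<.04)&(abs(C[...,1])<.04)&(d>0))):
        Q=C[m]; k=2 if nm=="foot top" else 0; A=np.c_[Q[:,(0 if k else 1)],Q[:,(1 if k else 2)],np.ones(len(Q))]
        print(tag,nm,len(Q),"slopes",np.linalg.lstsq(A,Q[:,k],rcond=None)[0],"ymean",Q[:,1].min(),Q[:,1].max())
    v,u=np.mgrid[:384,:512]; g=cv2.cvtColor(p,cv2.COLOR_BGR2GRAY); return C
E
python3 - <<'E'
from slip import *
from scipy.spatial.transform import Rotation as Ro
z=np.load("wrist3.npz")
R3=np.array([[.9792,.2027,-.0001],[.2027,-.9792,-.001],[-.0003,.001,-1]]); foot(*[z[k] for k in "pdKT"],np.array([.5115,.04,.2129]),R3,"held")
s=r.get_state(); R=Ro.from_quat(s["eef_rot"]).as_matrix()
p,d,K,T=snap("wrist"); np.savez("wrist6.npz",p=p,d=d,K=K,T=T); foot(p,d,K,T,s["tool_pos"],R,"now")
# far edge of the foot's +x face seen against the blue block, per image half, both pictures
for q in(z["p"],p):
    L=cv2.createLineSegmentDetector().detect(cv2.cvtColor(q[160:200,180:325],cv2.COLOR_BGR2GRAY))[0][:,0]
    for l in L:
        if abs(l[2]-l[0])>25: print(l+[180,160,180,160],"slope",(l[3]-l[1])/(l[2]-l[0]))
    print()
E
```

```text
held foot top 891 slopes [-0.2108  0.0004  0.0163] ymean -0.05406304611071058 0.055914866651249756
held dial face 3702 slopes [ 0.0166 -0.0192  0.0122] ymean -0.03997874962761551 0.03997758622845415
now foot top 891 slopes [-0.1853 -0.0011  0.0157] ymean -0.05383472852304396 0.05571539421586699
now dial face 3735 slopes [ 0.0148 -0.0174  0.0119] ymean -0.03994490751636583 0.03999915662873588
[285.761  179.2341 256.9587 177.7503] slope 0.051515065
[246.8346 178.0289 215.6127 178.9653] slope -0.02999113

[306.9333 181.0563 264.2934 178.0203] slope 0.071199976
[248.1453 179.3295 219.3632 178.879 ] slope 0.015652183
```

```bash
python3 -c "
from plant import r
s=r.get_state();print(s['clock'],s['contact_force'],s['finger_force']);print(r.finish_job())"
```

```text
18.6 [-0.49573766 -2.26608029  6.87364453] 34.81894975004252
the job is handed in; nothing more can be done
None
```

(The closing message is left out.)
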